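Set the stop of the tile cutter to the pencil line and load the tile

TASK

Get the tile cutter ready for the next cut: with small taps on its outer end, nudge the stiff orange stop inwards along the head until its inner edge is in line with the pencil line on the masking tape, without running past the line. Then slide the tile over the bed, under the rails, until it lies square and flat against the fence and just up against the stop, without pushing the stop off its line. Leave the carriage and the pots, mug and dish around the cutter where they are.

Things in the scene. Friction and masses are not known exactly. Their poses are not given: they have to be found in the camera images.
- cutter: Bench tile cutter, grey and aluminium, fixed. Origin on the table below the point where fence face and cut line cross; +x along the rails to the fence (away from the robot), +y left along the fence. In this frame, mm: bed top z 26, x -385 to 0, y -100 to 100; wings at bed height, x -200 to 0, out to y -180 and 180. End brackets x -387 to -357 and 50 to 77, y -40 to 40, z up to 86.
- fence (a point): Point on the fence face at bed height, on the cut line (cutter x 0, y 0, z 26 mm); axes parallel to the cutter's. The upright fence face is the plane cutter x = 0, z 26 to 44, y -120 to 260; behind it is the grey head, x 0 to 75, top at z 44.
- rails (a point): Point midway between the two steel rails (cutter x -140, y 0, z 64 mm). The rails run along cutter x from -370 to 60, at y -16 and 16, 14 mm thick, centre line z 64; below them is free space over the bed.
- stop (a joint): Travel of the orange stop along the fence, m: 0 = outermost (inner edge at cutter y 155 mm), growing as it moves inwards (cutter -y, towards the rails), to 0.10. It starts outside the pencil line. A stiff friction slide with no clamp: it takes about 11 N to move and stays where it is left.
- stop_edge (a point): Inner edge of the orange stop on the fence face (cutter x 0, z 26 mm); axes as the cutter's. The stop, too wide to grip, reaches from here 92 mm outwards (+y) to its flat outer end, where it is tapped. Cutter x -45 to 46: in front of the fence a solid block z 28.5 to 58, over the head a plate z 46 to 58. The tile comes up against its inner side, the plane through this point.
- mark: Pencil line on a cream strip of masking tape on the head's rule. Origin on the line's near end (cutter x 49, z 44.4 mm); axes as the cutter's. The line runs 24 mm along x, 2 mm wide; tape 30 mm wide in y. The stop is set when stop_edge and this origin have the same y in the cutter's frame. The line lies at cutter y 75 to 120 mm.
- tile_center (a point): Centre of the loose white tile with blue flowers: 150 mm (its x) by 200 mm (its y), 10 mm thick, 0.5 to 0.8 kg, lying askew on the bed, partly under the rails; it slides with about 2 to 8 N. Loaded: long far edge on the fence (centre 75 mm before the fence face), left edge on the stop's inner side (centre 100 mm to the right, cutter -y, of stop_edge).
- tile: The same tile; origin at the centre of its underside.
- carriage_top (a point): Centre of the top (z 88 mm) of the orange scoring carriage parked on the rails, 70 mm along cutter x, 76 mm along y, z 52 to 88. A black handle rises from it, leaning back to 73 mm towards cutter -x and up to z 221. It slides along the rails if pushed.
- brush_pot: Beige pot full of upright brushes, bystander; 92 mm across at the rim, pot 95 mm high, brushes up to 230 mm high and 95 mm across. Origin at the centre of its underside.
- mug: White mug with blue spots, bystander; 84 mm across, 100 mm high, handle at its +y. Origin at the centre of its underside. Mug and brush pot stand left of the cutter and may be swapped.
- swab_pot: Small pale green pot with cotton swabs, bystander; 64 mm across, 90 mm high. Origin at the centre of its underside.
- dish: Long olive and black ceramic dish, bystander; 250 mm (x) by 92 mm (y), 39 mm high. Origin at the centre of its underside. It stands right of the cutter.
Things that resemble listed ones, but are neither listed nor needed, are in the scene too. Of the things like the tile, leave any that is turquoise; of the rest the larger one is meant.

How it is judged:
By the outcome, as a careful person would: the job done as asked, in the order asked, and still so for the second after the job is handed in, with the robot touching nothing.
It also fails if it takes over 72 s, if anything falls off the work surface, if the arm or the gripper's body presses on something with over 40 N, if the wrist force passes 120 N, or if a joint passes its speed limit or range.

ROBOT

A 7-joint arm with a two-finger parallel gripper is mounted at the origin on the work surface. World frame = base frame: x ahead of the robot, y to its left, z up, the work surface at z = 0. Lengths are in mm, angles in rad, forces in N, time in s.
With the tool pointing down it reaches from about 400 to 900 mm from the base axis. Payload 5.6 kg.
Tool frame: the origin (TCP) lies midway between the tips of the shut fingers; the grasp point (between the pads) lies 19 mm behind it; z points along the fingers, y is the line along which they close (so a half turn about z gives the same grasp; the last joint's range is limited). The gripper opens to 92 mm and grips with 3 to 60 N. Pads are 20 mm wide; open, the fingers measure 128 mm over their backs; the gripper's body (75 mm by 189 mm) begins 69 mm behind the grasp point.
Start: joints at [-1.265, 0.468, -0.012, 1.603, 0.006, 1.071, -0.056], TCP at [222.192, 610.852, 214.592] pointing down, gripper open.
Joint ranges: [-2.53, 2.53], [-0.31, 2.02], [-1.57, 1.55], [0.28, 2.44], [-1.29, 4.43], [0.15, 1.84], [-2.92, 2.92]. Speed limits (rad/s): [2.57, 2.57, 3.14, 3.14, 3.14, 3.14, 3.14].

INTERFACE

Orientations are given as a unit quaternion [x, y, z, w].
In Python, from bench import ctrl gives the robot as it stands.
- The arm moves only by the shell command python3 -m jog 'ROWS' [FORCE]. ROWS is JSON, a list of rows, each a list of 3 entries, a list of its own where there are three numbers: the shift along the tool's x, y, z in cm, then the turn, a rotation vector about the tool's x, y, z in degrees, then the closure, from -1 (fully open) to 1 (shut). In form: [[[dx, dy, dz], [wx, wy, wz], fingers], ...]. A call has exactly 5 rows; each row is the pose to reach, as a shift and turn from the pose commanded when the call began, along the tool's axes at that moment; what a row does not reach only later rows make up. A row lasts 1/8 s, in which the tool goes at most 62.5 mm and 10.7 degrees, less where a joint would pass 70% of its speed; a pose out of reach is approached as far as the arm can. A call with a gripper value outside its range is refused whole. The fingers move at their own pace and stop on an object; FORCE is the grip in N (left out, the last holds). Time passes only in rows, so rows that repeat a pose let the fingers close, or fill a call up. It gives the time, the measured TCP pose, the force, the opening and the grip force at its end, in the units of the state.
- ctrl.read_state(): the state, without advancing time (a new reading comes with each control period).
- ctrl.grab_frame(name): name is "scene" or "top" or "wrist"; returns a dict with "pixels" (480x640x3 uint8, blue, green, red), "fov_y" (degrees; the focal length in pixels is half the picture's height over the tangent of half this angle, whatever the lens; pixels are square), "cx", "cy" (the principal point, pixels), "D" ([k1, k2, p1, p2, k3] as OpenCV has them; the pictures are not rectified), "world_from_camera" (4x4, takes a point from camera to world coordinates); the wrist camera has in their place "hand_eye" (4x4, takes a point from camera to tool coordinates, whose origin is the TCP and whose axes are the flange's). Camera axes: x right, y down, z forward; pixel columns grow to the right and rows downward; lengths in mm; the calibration is good to about 2 mm. A picture is of the moment at which its call begins: read the wrist's pose just before it. There is no depth.
- ctrl.job_done(): hands the job in; it is judged then, once.
Trained networks look in the newest picture that a camera, given by its name, has taken for a name from the list of things; names that differ only in an ending like _2 or _b are one class to them, and where a whole thing is asked for, a point or a joint stands for the part that bears it (a point fixed in the world has none). Each returns a list of dicts, best first, with "p" (0 to 1); they miss things now and then, are a little off and sometimes report something else, mostly with a low value. They report only what shows in the picture. A call takes as long as a camera call. They do not tell look-alikes from the thing itself.
- ctrl.masks_of(camera, label): "pixels" (480x640 bool, what is visible of it) and "position" ([column, row] in pixels, amid what is visible of it).
The state is a dict: "clock": time; "joint_pos": joint angles; "qd": joint speeds; "joint_efforts": joint torques, N m; "tcp_pos": TCP position; "eef_rot": TCP orientation; "contact_force": force on the tool from outside, world axes, zero at the start; "wrist_torque": the same for the moment, N m; "grip_width": finger opening in mm; "grip_force": force on a finger pad.
Only numpy, scipy, OpenCV 4.12 (cv2) and the standard library are available. Lean on these libraries where they do the work, as an engineer would, in place of code of your own. Each camera call takes 0.05 s, during which the arm holds its last target. There are 200 camera calls.

## Working session

There is one attempt and no reset: what is moved stays moved. The work goes in short steps, Python scripts to look and compute and a shell command to move; the robot and the scene stay as the last step left them, time stands still between calls to the robot, and variables do not carry over. Pictures are saved under pics/ and viewed, at most 13 in all, crops included, and the job is handed in when it is done.

```bash
mkdir -p pics; ls
cat > h.py <<'E'
import numpy as np, cv2
from bench import ctrl
from scipy.spatial.transform import Rotation as R
def grab(n):
    s=ctrl.read_state(); f=ctrl.grab_frame(n)
    if 'world_from_camera' in f: T=np.array(f['world_from_camera'],float)
    else:
        W=np.eye(4); W[:3,:3]=R.from_quat(s['eef_rot']).as_matrix(); W[:3,3]=s['tcp_pos']; T=W@np.array(f['hand_eye'])
    fl=240/np.tan(np.radians(f['fov_y'])/2)
    return dict(img=np.array(f['pixels']),T=T,K=np.array([[fl,0,f['cx']],[0,fl,f['cy']],[0,0,1.]]),D=np.array(f['D'],float))
def ray(c,p):
    u=cv2.undistortPoints(np.array(p,float).reshape(-1,1,2),c['K'],c['D']).reshape(-1,2)
    d=np.c_[u,np.ones(len(u))]@c['T'][:3,:3].T
    return c['T'][:3,3],d
def onz(c,p,z):
    o,d=ray(c,p); t=(z-o[2])/d[:,2]; return o+d*t[:,None]
def proj(c,P):
    Ti=np.linalg.inv(c['T']); r=cv2.Rodrigues(Ti[:3,:3])[0]
    return cv2.projectPoints(np.array(P,float).reshape(-1,1,3),r,Ti[:3,3],c['K'],c['D'])[0].reshape(-1,2)
def tri(cs,ps):
    A=np.zeros((3,3));b=np.zeros(3)
    for c,p in zip(cs,ps):
        o,d=ray(c,[p]);d=d[0]/np.linalg.norm(d[0]);M=np.eye(3)-np.outer(d,d);A+=M;b+=M@o
    return np.linalg.solve(A,b)
E
cat > a.py <<'E'
from h import *
import pickle
out={}
for n in ['top','scene','wrist']:
    c=grab(n); cv2.imwrite(f'pics/{n}0.png',c['img'])
    print(n,c['T'][:3,3].round(),c['K'][0,0].round(1),c['D'])
    for l in ['cutter','stop','mark','tile','carriage_top','brush_pot','mug','swab_pot','dish']:
        m=ctrl.masks_of(n,l); 
        for k in m: 
            if k['p']>.2: print(' ',l,round(float(k['p']),2),np.round(k['position']),int(np.sum(k['pixels'])))
        c[l]=[(k['p'],k['position'],np.array(k['pixels'])) for k in m]
    out[n]=c
pickle.dump(out,open('o.pkl','wb'))
s=ctrl.read_state();print(s)
E
python3 a.py
```

```text
pics
top [ 246.   -2. 1166.] 437.1 [-0.00555667  0.          0.          0.          0.        ]
  cutter 0.88 [332. 218.] 15850
  cutter 0.58 [241. 229.] 1172
  stop 0.65 [281. 173.] 1205
  mark 0.4 [312. 152.] 89
  tile 0.76 [437. 356.] 2226
  tile 0.74 [172. 189.] 3779
  tile 0.7 [374. 215.] 3439
  carriage_top 0.67 [354. 278.] 1025
  carriage_top 0.38 [281. 172.] 1203
  brush_pot 0.56 [235. 275.] 1203
  mug 0.69 [239. 230.] 1207
  swab_pot 0.86 [435. 168.] 435
  dish 0.88 [487. 259.] 3542
scene [ 809.  540. 1091.] 547.1 [-0.0681519  0.         0.         0.         0.       ]
  cutter 0.57 [268. 255.] 20174
  stop 0.75 [272. 255.] 20477
  stop 0.6 [259. 327.] 1942
  mark 0.5 [216. 315.] 146
  tile 0.86 [330. 119.] 1624
  tile 0.68 [245. 221.] 3941
  tile 0.55 [270. 257.] 21002
  carriage_top 0.64 [328. 186.] 1560
  brush_pot 0.96 [397. 283.] 2273
  brush_pot 0.41 [272. 258.] 20118
  mug 0.8 [355. 322.] 2198
  swab_pot 0.86 [159. 199.] 742
  dish 0.64 [220. 124.] 3079
wrist [161. 634. 386.] 420.5 [-0.07643906  0.          0.          0.          0.        ]
{'clock': 1.5, 'joint_pos': array([-1.26501159,  0.46750303, -0.01159542,  1.60275924,  0.00600768,
        1.07139991, -0.05627122]), 'qd': array([ 4.22081613e-05, -9.99870085e-04,  3.62871288e-04, -1.33942922e-03,
        4.97689157e-04, -9.46836609e-04,  6.06418810e-04]), 'joint_efforts': array([ 6.37381800e-04, -5.20399153e+01, -1.23275339e-02, -2.44048065e+01,
       -5.66423172e-02,  1.13760753e-02,  3.12213479e-05]), 'tcp_pos': array([222.17969952, 610.82109243, 214.56582044]), 'eef_rot': array([ 1.73530771e-01,  9.84828447e-01, -2.02477858e-05,  2.19555269e-05]), 'contact_force': array([-0.36711683, -0.7568387 , -0.05770005]), 'wrist_torque': array([-0.02931233,  0.0415293 ,  0.05497742]), 'grip_force': 0.0, 'grip_width': 92.11026440619123}
```

View pics/top0.png

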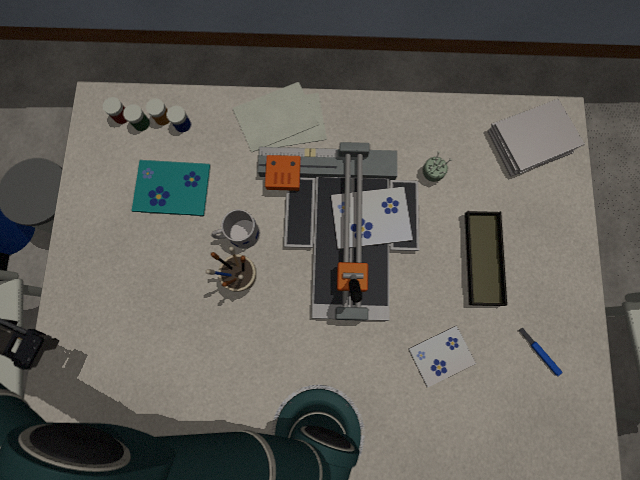

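View pics/scene0.png

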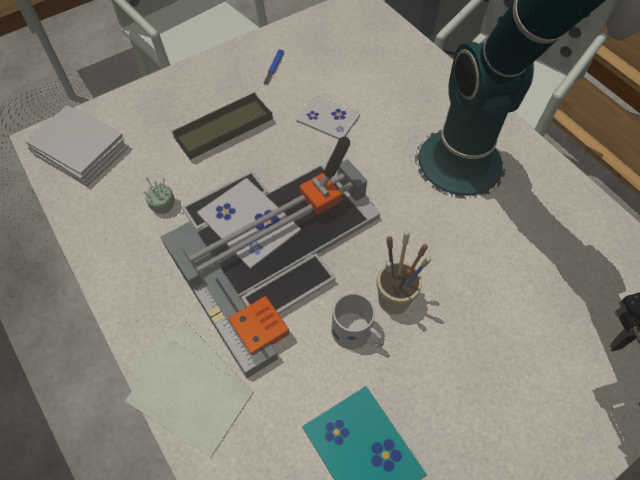

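```bash
python3 -c "
import cv2
a=cv2.imread('pics/top0.png')[135:330,245:430]
a=cv2.resize(a,None,fx=3,fy=3,interpolation=cv2.INTER_CUBIC)
cv2.imwrite('pics/top0c.png',cv2.convertScaleAbs(a,alpha=1.4,beta=10))
a=cv2.imread('pics/scene0.png')[155:385,150:390]
a=cv2.resize(a,None,fx=2.5,fy=2.5,interpolation=cv2.INTER_CUBIC)
cv2.imwrite('pics/scene0c.png',cv2.convertScaleAbs(a,alpha=1.4,beta=10))
"
```

```text
(no output)
```

View pics/top0c.png

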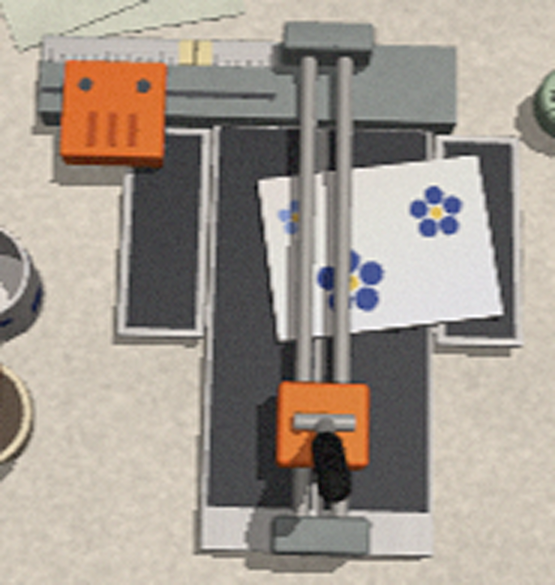

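View pics/scene0c.png

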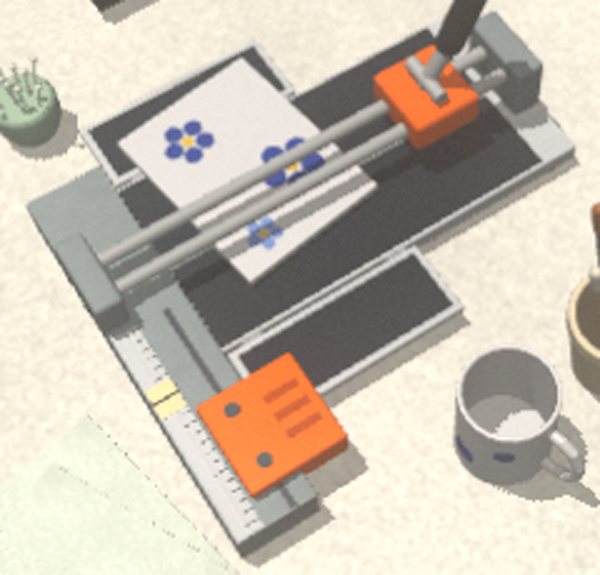

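```bash
cat > fit.py <<'E'
from h import *
import pickle
from scipy.optimize import least_squares
o=pickle.load(open('o.pkl','rb'))
T=lambda x,y:(x/3+245,y/3+135); S=lambda x,y:(x/2.5+150,y/2.5+155)
# kind: pts with frame 'c' xyz ; 's' stop rel e ; 'm' ; 't' tile
ob=[('top',T(198,553),'c',(-385,100,26)),('top',T(432,555),'c',(-385,-100,26)),('top',T(118,340),'c',(-200,180,26)),('top',T(520,345),'c',(-200,-180,26)),
('top',T(456,46),'c',(75,-120,44)),('top',T(44,35),'c',(75,260,44)),('scene',S(240,541),'c',(75,260,44)),('scene',S(28,206),'c',(75,-120,44)),
('scene',S(255,42),'c',(-200,-180,26)),('scene',S(462,300),'c',(-200,180,26)),('scene',S(577,150),'c',(-385,100,26)),
('top',T(63,61),'s',(46,92,58)),('top',T(165,62),'s',(46,0,58)),('top',T(165,157),'s',(-45,0,58)),('top',T(62,157),'s',(-45,92,58)),
('scene',S(197,405),'s',(46,0,58)),('scene',S(290,352),'s',(-45,0,58)),('scene',S(347,437),'s',(-45,92,58)),('scene',S(250,495),'s',(46,92,58)),
('top',T(197,52),'m',(61,0,44.4)),('scene',S(166,399),'m',(61,0,44.4)),
('top',T(258,180),'t',(75,100,36)),('top',T(476,155),'t',(75,-100,36)),('top',T(503,314),'t',(-75,-100,36)),('top',T(281,340),'t',(-75,100,36)),
('scene',S(243,58),'t',(-75,-100,36)),('scene',S(376,182),'t',(-75,100,36)),('scene',S(250,281),'t',(75,100,36)),('scene',S(118,142),'t',(75,-100,36))]
def w(p,k,P):
    P=np.array(P,float)
    if k=='t': x,y,a=p[5:8]
    else:
        x,y,a=p[:3]
        if k=='s':P[1]+=p[3]
        if k=='m':P[1]+=p[4]
    P[:2]=[x+np.cos(a)*P[0]-np.sin(a)*P[1],y+np.sin(a)*P[0]+np.cos(a)*P[1]]
    return P
f=lambda p:np.concatenate([proj(o[n],w(p,k,P))[0]-q for n,q,k,P in ob])
r=least_squares(f,[600,-20,0,150,100,500,-60,.1],x_scale=[100,100,.1,100,100,100,100,.1],loss='soft_l1')
p=r.x;np.save('p.npy',p)
print('cutter',p[:2].round(1),np.degrees(p[2]).round(2),'e,m',p[3:5].round(1),'tile',p[5:7].round(1),np.degrees(p[7]).round(2))
print(np.array([(*e,) for e in f(p).reshape(-1,2).round(1)]).tolist())
c,s=np.cos(p[2]),np.sin(p[2]);Rc=np.array([[c,-s],[s,c]])
print('tile in cutter',(p[5:7]-p[:2])@Rc,np.degrees(p[7]-p[2]))
def pos(l,z):
    a=[];
    for n in('top','scene'):
        b=[q for q in o[n][l] if q[0]>.5][0]; a.append(b[1])
    return tri([o['top'],o['scene']],a)
for l in['mug','brush_pot','swab_pot','carriage_top']:
    q=pos(l,0);print(l,q.round(),'cutter',((q[:2]-p[:2])@Rc).round())
for P in[(-385,100),(0,0),(0,p[3]),(0,p[3]+92),(0,p[4])]:print(P,w(p,'c',(*P,26)).round())
E
python3 fit.py
```

```text
cutter [664.5 -72.6] 0.31 e,m [144.6 118.9] tile [ 550.4 -124.2] 8.59
[[0.2, -1.4], [0.1, 0.1], [-1.0, -2.0], [0.6, 0.0], [-0.4, -0.6], [-1.3, -0.5], [-0.9, 0.4], [-0.9, -2.3], [0.4, -2.8], [1.3, 1.3], [-0.0, -2.9], [-0.4, -1.1], [-0.4, -0.5], [-1.7, -0.1], [-1.9, -1.0], [-0.8, -0.8], [0.1, -2.2], [1.1, -1.9], [1.0, -1.0], [-1.2, -0.1], [0.1, -1.6], [-0.7, -0.9], [-0.2, -0.8], [-0.4, -0.1], [-1.4, -0.1], [-0.4, -2.0], [1.0, -0.2], [0.2, -1.0], [-0.6, -1.2]]
tile in cutter [-114.38525191  -51.00602836] 8.277332900869382
mug [499. 222.  48.] cutter [-164.  296.]
brush_pot [381. 214.  80.] cutter [-282.  288.]
swab_pot [ 697. -302.   22.] cutter [  32. -230.]
carriage_top [372. -72.  92.] cutter [-292.    2.]
(-385, 100) [279.  25.  26.]
(0, 0) [664. -73.  26.]
(0, np.float64(144.5649011664038)) [664.  72.  26.]
(0, np.float64(236.5649011664038)) [663. 164.  26.]
(0, np.float64(118.87336278979532)) [664.  46.  26.]
```

Tile candidates in the top picture: white flowered on the bed (374,215); small white one near the robot (437,356); turquoise (172,189). I choose the large white one at (374,215), confirmed by the crop: askew on the bed, under both rails. Orange stop at (281,173), with the orange carriage (354,278) its only look-alike; tape line at (311,152). The stop has about 26 mm to travel.

```bash
python3 -m jog '[[[-5,-1.5,-0.4],[0,0,-5],1],[[-10,-3,-0.8],[0,0,-10],1],[[-15,-4.5,-1.2],[0,0,-15],1],[[-20,-6,-1.6],[0,0,-20.3],1],[[-25,-7.5,-2],[0,0,-20.3],1]]' 20
```

```text
clock: 2.12
tcp_pos: [432.8, 453.8, 234.9]
eef_rot: [-0.003, 1.0, 0.0, 0.0]
contact_force: [0.2, 0.2, -0.4]
grip_width: 43.7
grip_force: 0.0
```

```bash
python3 -m jog '[[[-4.2,-3.1,0],[0,0,0],1],[[-8.4,-6.2,0],[0,0,0],1],[[-12.6,-9.3,0],[0,0,0],1],[[-16.8,-12.4,0],[0,0,0],1],[[-21,-15.4,0],[0,0,0],1]]'
python3 -m jog '[[[0,-5,0],[0,0,0],1],[[0,-10,0],[0,0,0],1],[[0,-15,0],[0,0,0],1],[[0,-20,0],[0,0,0],1],[[0,-24,0],[0,0,0],1]]'
cat > look.py <<'E'
import sys
from h import *
p=np.load('p.npy')
c=grab('wrist');cv2.imwrite('pics/%s.png'%sys.argv[1],c['img'])
import pickle;pickle.dump(c,open(sys.argv[1]+'.pkl','wb'))
ca,sa=np.cos(p[2]),np.sin(p[2])
w=lambda P:np.array([p[0]+ca*P[0]-sa*P[1],p[1]+sa*P[0]+ca*P[1],P[2]])
for nm,P in dict(fence=(0,0,26),line0=(49,p[4],44.4),line1=(73,p[4],44.4),e46=(46,p[3],58),em45=(-45,p[3],58),headR=(75,-120,44)).items():print(nm,proj(c,w(P))[0].round())
for l in['stop','mark','tile']:
  for k in ctrl.masks_of('wrist',l):
    if k['p']>.3:
        r=cv2.minAreaRect(np.argwhere(k['pixels'])[:,::-1].astype(np.float32));print(l,round(float(k['p']),2),np.round(k['position']),cv2.boxPoints(r).round().tolist())
s=ctrl.read_state();print(s['tcp_pos'].round(1),c['T'][:3,3].round(),c['T'][:3,2].round(2))
E
python3 look.py w1
```

```text
clock: 2.75
tcp_pos: [643.6, 301.0, 234.8]
eef_rot: [-0.003, 1.0, 0.0, 0.0]
contact_force: [0.5, 0.5, 0.4]
grip_width: 0.3
grip_force: 0.0
clock: 3.38
tcp_pos: [643.6, 59.5, 234.8]
eef_rot: [-0.002, 1.0, -0.0, 0.0]
contact_force: [-0.2, 0.5, 0.6]
grip_width: 0.5
grip_force: 0.0
fence [175. 232.]
line0 [302. 289.]
line1 [302. 313.]
e46 [331. 291.]
em45 [331. 187.]
headR [ 54. 313.]
stop 0.85 [385. 236.] [[330.0, 188.0], [441.0, 188.0], [441.0, 294.0], [330.0, 294.0]]
mark 0.74 [386. 240.] [[330.0, 188.0], [440.0, 188.0], [440.0, 294.0], [330.0, 294.0]]
mark 0.45 [319. 306.] [[317.0, 307.0], [317.0, 307.0], [317.0, 307.0], [317.0, 307.0]]
tile 0.81 [615. 198.] [[578.0, 114.0], [639.0, 114.0], [639.0, 266.0], [578.0, 266.0]]
tile 0.57 [ 96. 106.] [[-16.0, 36.0], [202.0, -4.0], [236.0, 178.0], [18.0, 218.0]]
[643.7  61.4 234.7] [579.  60. 406.] [ 0.24 -0.   -0.97]
```

View pics/w1.png

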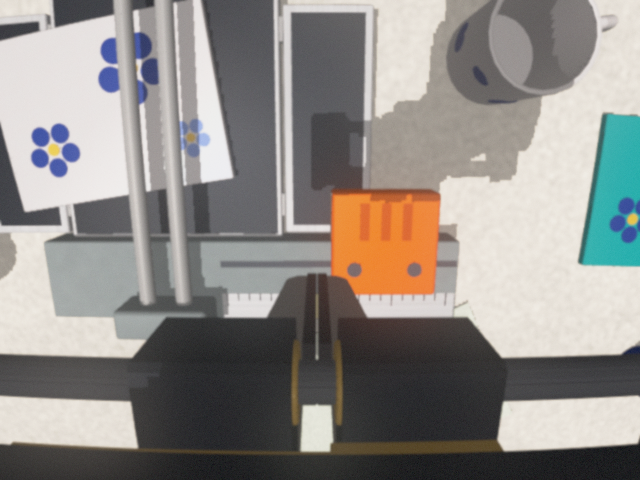

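The wrist view shows the stop's inner edge at column 330 (predicted 331) and the tile's corners; the fingers hide the tape near (302,300), so I'll move the tool away from the robot and lower.

```bash
python3 -m jog '[[[-4,-1,3],[0,0,0],1],[[-8,-1.4,6],[0,0,0],1],[[-8,-1.4,6],[0,0,0],1],[[-8,-1.4,6],[0,0,0],1],[[-8,-1.4,6],[0,0,0],1]]'
python3 look.py w2; python3 -c "
import cv2
a=cv2.imread('pics/w2.png')[60:360,240:560]
cv2.imwrite('pics/w2c.png',cv2.resize(a,None,fx=2,fy=2))"
```

```text
clock: 4.2
tcp_pos: [723.7, 49.8, 176.7]
eef_rot: [-0.003, 1.0, 0.0, 0.001]
contact_force: [-0.1, 0.3, -0.5]
grip_width: 0.8
grip_force: 0.0
fence [155. 145.]
line0 [312. 213.]
line1 [312. 245.]
e46 [348. 212.]
em45 [351.  75.]
headR [  7. 246.]
stop 0.65 [416. 149.] [[347.0, 82.0], [486.0, 82.0], [486.0, 217.0], [347.0, 217.0]]
mark 0.9 [316. 231.] [[292.0, 217.0], [332.0, 217.0], [332.0, 249.0], [292.0, 249.0]]
tile 0.71 [80. 44.] [[-0.0, 0.0], [229.0, 0.0], [229.0, 116.0], [0.0, 116.0]]
[723.8  48.8 176.1] [659.  50. 348.] [ 0.24  0.   -0.97]
```

View pics/w2c.png

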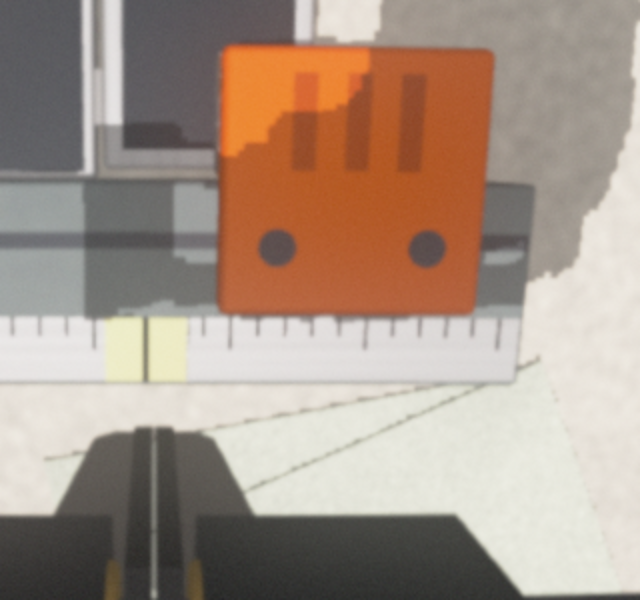

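```bash
cat > gap.py <<'E'
import sys,pickle
from h import *
c=pickle.load(open(sys.argv[1]+'.pkl','rb')); p=np.load('p.npy'); zl=44.4
hsv=cv2.cvtColor(c['img'],cv2.COLOR_BGR2HSV); 
ora=(hsv[...,0]<15)&(hsv[...,1]>150)
n,lab,st,_=cv2.connectedComponentsWithStats(ora.astype(np.uint8)); i=1+np.argmax(st[1:,4]); x,y,w,h,_=st[i]
rows=range(y+h-40,y+h-12,2); L=[np.argmax(lab[r]==i)-.5 for r in rows]; O=[639-np.argmax(lab[r,::-1]==i)+.5 for r in rows]
ca,sa=np.cos(p[2]),np.sin(p[2]);Rc=np.array([[ca,-sa],[sa,ca]])
tc=lambda pts,z:(onz(c,pts,z)[:,:2]-p[:2])@Rc
a=tc([(u,r) for u,r in zip(L,rows)],58);b=tc([(u,r) for u,r in zip(O,rows)],58)
tape=(hsv[...,0]>20)&(hsv[...,0]<35)&(hsv[...,1]>50)&(hsv[...,2]>120)
n,lab,st,_=cv2.connectedComponentsWithStats(cv2.morphologyEx(tape.astype(np.uint8),cv2.MORPH_CLOSE,np.ones((3,9))));
i=1+np.argmax(st[1:,4]);x,y,w,h,_=st[i];print('tape box',x,y,w,h)
g=cv2.cvtColor(c['img'],cv2.COLOR_BGR2GRAY).astype(float)
ln=[]
for r in range(y+4,y+h-4):
    q=np.max(g[r,x+6:x+w-6])-g[r,x+6:x+w-6]; q[q<.4*q.max()]=0; ln.append((x+6+np.sum(q*np.arange(len(q)))/q.sum(),r))
m=tc(ln,zl)
print('inner y',np.median(a[:,1]).round(2),'outer y',np.median(b[:,1]).round(2),'width',np.median(b[:,1]-a[:,1]).round(2),'line y',np.median(m[:,1]).round(2),m[:,0].min().round(),m[:,0].max().round(),'GAP',(np.median(a[:,1])-np.median(m[:,1])).round(2))
E
python3 gap.py w2
```

```text
tape box 0 31 15 17
inner y 145.1 outer y 235.19 width 90.04 line y -96.85 -79.0 -74.0 GAP 241.95
```

```bash
sed -i "s/^tape=/pl=proj(c,[*(p[:2]+Rc@np.array([61,p[4]])),zl])[0]; uu,vv=np.meshgrid(range(640),range(480)); tape=(abs(uu-pl[0])<45)\&(abs(vv-pl[1])<35)\&/" gap.py; python3 gap.py w2
```

```text
tape box 310 220 5 30Traceback (most recent call last):
  File "gap.py", line 17, in <module>
    q=np.max(g[r,x+6:x+w-6])-g[r,x+6:x+w-6]; q[q<.4*q.max()]=0; ln.append((x+6+np.sum(q*np.arange(len(q)))/q.sum(),r))
      ~~~~~~^^^^^^^^^^^^^^^^
    return _wrapreduction(a, np.maximum, 'max', axis, None, out,
                          keepdims=keepdims, initial=initial, where=where)
    return ufunc.reduce(obj, axis, dtype, out, **passkwargs)
           ~~~~~~~~~~~~^^^^^^^^^^^^^^^^^^^^^^^^^^^^^^^^^^^^^
ValueError: zero-size array to reduction operation maximum which has no identity
```

```bash
python3 - <<'E'
s=open('gap.py').read()
i=s.index('pl=proj');j=s.index('g=cv2.cvtColor')
s=s[:i]+"pl=proj(c,[*(p[:2]+Rc@np.array([61,p[4]])),zl])[0]; x,y,w,h=int(pl[0])-18,int(pl[1])-5,36,18\n"+s[j:]
open('gap.py','w').write(s)
E
python3 gap.py w2
```

```text
inner y 145.1 outer y 235.19 width 90.04 line y 119.2 60.0 67.0 GAP 25.91
```

```bash
python3 -m jog '[[[2,5,0],[0,0,0],1],[[4,10,0],[0,0,0],1],[[6,15,0],[0,0,0],1],[[8.2,19,0],[0,0,0],1],[[8.2,19,0],[0,0,0],1]]'
python3 -m jog '[[[0,0,5],[0,0,0],1],[[0,0,10],[0,0,0],1],[[0,0,13.6],[0,0,0],1],[[0,-1.5,13.6],[0,0,0],1],[[0,-3,13.6],[0,0,0],1]]'
```

```text
clock: 5.03
tcp_pos: [638.0, 244.0, 175.3]
eef_rot: [-0.007, 1.0, 0.002, -0.0]
contact_force: [-0.6, 0.3, 0.8]
grip_width: 0.1
grip_force: 0.0
clock: 5.65
tcp_pos: [642.4, 206.0, 40.4]
eef_rot: [-0.002, 1.0, -0.0, 0.001]
contact_force: [1.0, 0.3, 0.4]
grip_width: 0.2
grip_force: 0.0
```

```bash
python3 -m jog '[[[0,-0.5,0],[0,0,0],1],[[0,-1,0],[0,0,0],1],[[0,-1.4,0],[0,0,0],1],[[0,-1.8,0],[0,0,0],1],[[0,-2.2,0],[0,0,0],1]]'
python3 -m jog '[[[0,-0.2,0],[0,0,0],1],[[0,-0.4,0],[0,0,0],1],[[0,-0.6,0],[0,0,0],1],[[0,-0.8,0],[0,0,0],1],[[0,-0.8,0],[0,0,0],1]]'
```

```text
clock: 6.28
tcp_pos: [640.9, 186.1, 38.6]
eef_rot: [-0.003, 1.0, 0.0, 0.0]
contact_force: [0.4, -0.4, -0.0]
grip_width: 0.6
grip_force: 0.0
clock: 6.9
tcp_pos: [641.0, 178.1, 38.6]
eef_rot: [-0.003, 1.0, 0.0, -0.0]
contact_force: [0.4, -0.1, 0.9]
grip_width: 0.4
grip_force: 0.0
```

```bash
python3 -m jog '[[[0,-0.1,0],[0,0,0],1],[[0,-0.2,0],[0,0,0],1],[[0,-0.3,0],[0,0,0],1],[[0,-0.4,0],[0,0,0],1],[[0,-0.4,0],[0,0,0],1]]'
python3 -m jog '[[[0,-0.1,0],[0,0,0],1],[[0,-0.2,0],[0,0,0],1],[[0,-0.3,0],[0,0,0],1],[[0,-0.4,0],[0,0,0],1],[[0,-0.4,0],[0,0,0],1]]'
```

```text
clock: 7.52
tcp_pos: [640.9, 177.9, 38.7]
eef_rot: [-0.004, 1.0, 0.002, 0.0]
contact_force: [1.4, 7.8, -1.9]
grip_width: 0.6
grip_force: 3.7
clock: 8.15
tcp_pos: [640.9, 175.7, 38.7]
eef_rot: [-0.004, 1.0, 0.003, 0.001]
contact_force: [1.7, 10.5, -2.8]
grip_width: 0.3
grip_force: 5.2
```

```bash
python3 -m jog '[[[0,-0.2,0],[0,0,0],1],[[0,-0.4,0],[0,0,0],1],[[0,-0.6,0],[0,0,0],1],[[0,-0.6,0],[0,0,0],1],[[0,0.3,0],[0,0,0],1]]'
python3 -m jog '[[[0,-0.4,0],[0,0,0],1],[[0,-0.9,0],[0,0,0],1],[[0,-1.2,0],[0,0,0],1],[[0,-1.5,0],[0,0,0],1],[[0,-1.5,0],[0,0,0],1]]'
```

```text
clock: 8.78
tcp_pos: [640.9, 173.1, 38.6]
eef_rot: [-0.003, 1.0, -0.0, -0.0]
contact_force: [-0.5, -0.0, -0.5]
grip_width: 0.6
grip_force: 0.0
clock: 9.4
tcp_pos: [640.9, 162.3, 38.7]
eef_rot: [-0.004, 1.0, 0.003, 0.0]
contact_force: [0.6, 10.4, -2.4]
grip_width: 0.5
grip_force: 4.9
```

```bash
python3 -m jog '[[[0,0.6,0],[0,0,0],1],[[0,0,0],[0,0,0],1],[[0,-0.3,0],[0,0,0],1],[[0,-0.6,0],[0,0,0],1],[[0,-0.6,0],[0,0,0],1]]'
python3 -m jog '[[[0,2,0],[0,0,0],1],[[0,4,-5],[0,0,0],1],[[-4,4,-10],[0,0,0],1],[[-8,0,-13.8],[0,0,0],1],[[-8.2,-4,-13.8],[0,0,0],1]]'
python3 -m jog '[[[0,-4,0],[0,0,0],1],[[0,-7,0],[0,0,0],1],[[0,-7,0],[0,0,0],1],[[0,-7,0],[0,0,0],1],[[0,-7,0],[0,0,0],1]]'
python3 look.py w3; python3 gap.py w3
```

```text
clock: 10.02
tcp_pos: [641.0, 155.9, 38.7]
eef_rot: [-0.003, 1.0, 0.002, 0.0]
contact_force: [0.7, 9.5, -3.2]
grip_width: 0.4
grip_force: 4.9
clock: 10.65
tcp_pos: [727.0, 111.3, 180.3]
eef_rot: [-0.003, 1.0, -0.0, 0.004]
contact_force: [0.3, -0.6, -0.5]
grip_width: 0.7
grip_force: 0.0
clock: 11.28
tcp_pos: [723.6, 45.0, 176.5]
eef_rot: [-0.004, 1.0, 0.0, -0.0]
contact_force: [-0.9, 0.7, -0.4]
grip_width: 0.3
grip_force: 0.0
fence [161. 146.]
line0 [318. 214.]
line1 [318. 246.]
e46 [355. 213.]
em45 [358.  76.]
headR [ 12. 247.]
stop 0.77 [390. 149.] [[321.0, 218.0], [323.0, 81.0], [462.0, 83.0], [459.0, 220.0]]
mark 0.93 [320. 234.] [[299.0, 219.0], [339.0, 219.0], [339.0, 250.0], [299.0, 250.0]]
tile 0.97 [82. 47.] [[-0.0, 0.0], [235.0, 0.0], [235.0, 117.0], [0.0, 117.0]]
[723.7  43.6 176.6] [659.  45. 348.] [ 0.24  0.   -0.97]
inner y 123.02 outer y 213.44 width 90.42 line y 119.45 60.0 66.0 GAP 3.57
```

```bash
python3 -m jog '[[[2,5,0],[0,0,0],1],[[5,10,0],[0,0,0],1],[[8.2,15,0],[0,0,0],1],[[8.2,15,5],[0,0,0],1],[[8.2,15,9],[0,0,0],1]]'
python3 -m jog '[[[0,0,3],[0,0,0],1],[[0,0,4.8],[0,0,0],1],[[0,-0.8,4.8],[0,0,0],1],[[0,-1.6,4.8],[0,0,0],1],[[0,-2.4,4.8],[0,0,0],1]]'
```

```text
clock: 12.1
tcp_pos: [640.3, 193.7, 85.9]
eef_rot: [-0.004, 1.0, 0.0, 0.0]
contact_force: [-0.3, -0.8, -0.3]
grip_width: 0.2
grip_force: 0.0
clock: 12.72
tcp_pos: [642.2, 167.2, 40.1]
eef_rot: [-0.002, 1.0, 0.0, 0.001]
contact_force: [0.3, 0.3, 0.2]
grip_width: 0.4
grip_force: 0.0
```

```bash
python3 -m jog '[[[0,-0.3,0],[0,0,0],1],[[0,-0.6,0],[0,0,0],1],[[0,-0.7,0],[0,0,0],1],[[0,-0.7,0],[0,0,0],1],[[0,-0.7,0],[0,0,0],1]]'
python3 -m jog '[[[0,0,0],[0,0,0],1],[[0,0,0],[0,0,0],1],[[0,0,0],[0,0,0],1],[[0,0,0],[0,0,0],1],[[0,0,0],[0,0,0],1]]'
```

```text
clock: 13.35
tcp_pos: [641.0, 161.3, 38.5]
eef_rot: [-0.003, 1.0, 0.0, -0.0]
contact_force: [-0.0, 0.5, -0.3]
grip_width: 0.7
grip_force: 0.0
clock: 13.98
tcp_pos: [641.1, 161.0, 38.6]
eef_rot: [-0.003, 1.0, 0.0, 0.0]
contact_force: [0.2, 0.1, -0.7]
grip_width: 0.3
grip_force: 0.0
```

```bash
python3 -m jog '[[[0,-0.4,0],[0,0,0],1],[[0,-0.7,0],[0,0,0],1],[[0,-0.9,0],[0,0,0],1],[[0,-1.1,0],[0,0,0],1],[[0,-1.1,0],[0,0,0],1]]'
```

```text
clock: 14.6
tcp_pos: [641.0, 155.5, 38.8]
eef_rot: [-0.004, 1.0, 0.003, 0.001]
contact_force: [0.3, 9.3, -1.1]
grip_width: 0.8
grip_force: 4.8
```

```bash
python3 -m jog '[[[0,-0.1,0],[0,0,0],1],[[0,-0.2,0],[0,0,0],1],[[0,-0.25,0],[0,0,0],1],[[0,-0.25,0],[0,0,0],1],[[0,-0.25,0],[0,0,0],1]]'
```

```text
clock: 15.22
tcp_pos: [641.1, 153.7, 38.7]
eef_rot: [-0.004, 1.0, 0.003, 0.001]
contact_force: [0.2, 10.9, -2.5]
grip_width: 0.3
grip_force: 5.2
```

Moved 2.2 of 3.5 mm; nudging 0.9 more, then looking.

```bash
python3 -m jog '[[[0,-0.05,0],[0,0,0],1],[[0,-0.1,0],[0,0,0],1],[[0,-0.1,0],[0,0,0],1],[[0,-0.1,0],[0,0,0],1],[[0,1,0],[0,0,0],1]]'
python3 -m jog '[[[0,3,-2],[0,0,0],1],[[0,4,-6],[0,0,0],1],[[-4,4,-11],[0,0,0],1],[[-8,0,-13.8],[0,0,0],1],[[-8.2,-4,-13.8],[0,0,0],1]]'
python3 -m jog '[[[0,-4,0],[0,0,0],1],[[0,-7,0],[0,0,0],1],[[0,-7,0],[0,0,0],1],[[0,-7,0],[0,0,0],1],[[0,-7,0],[0,0,0],1]]'
python3 look.py w4; python3 gap.py w4;  python3 -c "
import cv2
a=cv2.imread('pics/w4.png')[60:260,240:440]
cv2.imwrite('pics/w4c.png',cv2.resize(a,None,fx=3,fy=3))"
```

```text
clock: 15.85
tcp_pos: [641.1, 157.7, 38.6]
eef_rot: [-0.003, 1.0, -0.0, -0.0]
contact_force: [0.1, -1.5, -0.0]
grip_width: 0.3
grip_force: 0.0
clock: 16.48
tcp_pos: [727.0, 116.3, 179.8]
eef_rot: [-0.003, 1.0, -0.0, 0.003]
contact_force: [0.5, -0.5, -0.4]
grip_width: 0.3
grip_force: 0.0
clock: 17.1
tcp_pos: [723.5, 50.5, 176.5]
eef_rot: [-0.004, 1.0, 0.001, -0.0]
contact_force: [0.7, 0.7, 0.1]
grip_width: 0.3
grip_force: 0.0
fence [154. 146.]
line0 [311. 214.]
line1 [311. 246.]
e46 [347. 213.]
em45 [350.  76.]
headR [  5. 247.]
stop 0.65 [378. 147.] [[311.0, 218.0], [311.0, 83.0], [449.0, 83.0], [449.0, 218.0]]
stop 0.54 [251. 155.] [[0.0, 270.0], [0.0, 0.0], [505.0, 0.0], [505.0, 270.0]]
mark 0.55 [313. 232.] [[290.0, 218.0], [331.0, 218.0], [331.0, 250.0], [290.0, 250.0]]
tile 0.91 [76. 46.] [[0.0, 115.0], [0.0, 0.0], [228.0, 0.0], [228.0, 115.0]]
[723.7  49.1 176.6] [659.  50. 348.] [ 0.24  0.   -0.97]
inner y 120.33 outer y 210.37 width 90.03 line y 119.26 60.0 66.0 GAP 1.07
```

View pics/w4c.png

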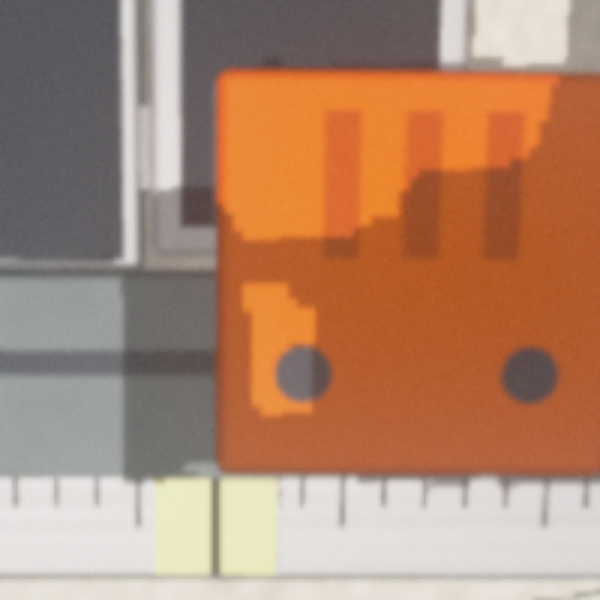

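The crop shows the pencil line at column ≈215 and the stop's inner edge at ≈218 (1 px = 0.7 mm), i.e. under 1 mm short, not past it: the stop is set. Next comes the tile, pushed at its edge with open fingers.

```bash
python3 -m jog '[[[3.4,-5,-2],[0,0,0],-1],[[6.8,-10,-2.5],[0,0,0],-1],[[10.2,-15,-2.5],[0,0,0],-1],[[13.6,-20,-2.5],[0,0,0],-1],[[17,-25,-2.5],[0,0,0],-1]]'; python3 -c "
from bench import ctrl
print(ctrl.read_state()['joint_pos'].round(2))"
```

```text
clock: 17.92
tcp_pos: [554.1, -204.2, 202.0]
eef_rot: [-0.003, 1.0, -0.0, 0.0]
contact_force: [0.7, -0.7, 0.4]
grip_width: 48.1
grip_force: 0.0
[ 0.17  0.38  0.16  1.78 -0.07  0.99  1.93]
```

```bash
python3 -m jog '[[[0,-3,0],[0,0,10],-1],[[0,-6,0],[0,0,20],-1],[[0,-6,0],[0,0,30],-1],[[0,-6,0],[0,0,40],-1],[[0,-6,0],[0,0,50],-1]]'; python3 -m jog '[[[0,0,0],[0,0,10],-1],[[0,0,0],[0,0,20],-1],[[0,0,0],[0,0,30],-1],[[0,0,0],[0,0,40],-1],[[0,0,0],[0,0,40],-1]]'; python3 -c "
from bench import ctrl
print(ctrl.read_state()['joint_pos'].round(2))"; python3 look.py w5
```

```text
clock: 18.55
tcp_pos: [555.6, -262.7, 201.7]
eef_rot: [0.423, 0.906, 0.0, 0.0]
contact_force: [-0.2, -0.2, -0.9]
grip_width: 91.9
grip_force: 0.0
clock: 19.18
tcp_pos: [555.6, -262.5, 201.6]
eef_rot: [0.704, 0.71, -0.0, 0.0]
contact_force: [-0.4, 0.3, -0.8]
grip_width: 92.0
grip_force: 0.0
[ 0.    0.45  0.51  1.73 -0.25  1.03  0.61]
fence [459. -23.]
line0 [ 536. -193.]
line1 [ 567. -188.]
e46 [ 539. -237.]
em45 [ 412. -252.]
headR [552. 137.]
tile 0.59 [318.  82.] [[206.0, 0.0], [405.0, -30.0], [433.0, 158.0], [234.0, 188.0]]
tile 0.56 [ 10. 289.] [[-0.0, 256.0], [30.0, 256.0], [30.0, 315.0], [0.0, 315.0]]
[ 555.5 -262.8  201.7] [ 556. -196.  373.] [ 0.   -0.24 -0.97]
```

View pics/w5.png

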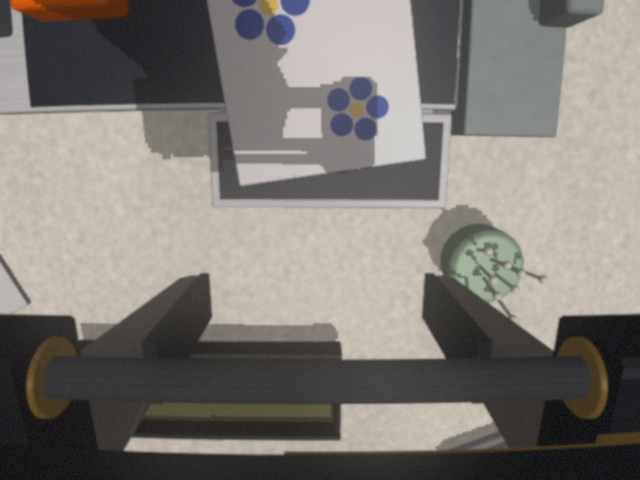

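The view shows the tile's right edge from (240,186) to (425,158), the open fingers spanning it, and the swab pot at (482,262) clear to the right. Computing the edge.

```bash
cat > tilee.py <<'E'
import sys,pickle,json
from h import *
c=pickle.load(open(sys.argv[1]+'.pkl','rb'));p=np.load('p.npy')
ca,sa=np.cos(p[2]),np.sin(p[2]);Rc=np.array([[ca,-sa],[sa,ca]])
z=float(sys.argv[3]) if len(sys.argv)>3 else 36
q=onz(c,json.loads(sys.argv[2]),z)[:,:2];print('world',q.round(1).tolist(),'cutter',((q-p[:2])@Rc).round(1).tolist())
E
python3 tilee.py w5 '[[240,186],[425,158]]'; python3 tilee.py w5 '[[556,136]]' 44;python3 tilee.py w5 '[[214,207],[443,206]]' 26; python3 tilee.py w5 '[[482,250]]' 90
python3 -c "
from bench import ctrl
from scipy.spatial.transform import Rotation as R
s=ctrl.read_state();print(R.from_quat(s['eef_rot']).as_matrix().round(4))"
```

```text
world [[495.3, -234.2], [642.5, -210.6]] cutter [[-170.1, -160.7], [-22.7, -137.9]]
world [[743.6, -191.0]] cutter [[78.5, -118.8]]
world [[471.0, -253.0], [662.9, -250.5]] cutter [[-194.4, -179.3], [-2.6, -177.8]]
world [[673.6, -271.4]] cutter [[8.0, -198.8]]
[[-7.7e-03  1.0e+00  2.0e-04]
 [ 1.0e+00  7.7e-03  1.0e-04]
 [ 1.0e-04  2.0e-04 -1.0e+00]]
```

```bash
python3 -m jog '[[[0,0,5],[0,0,0],-1],[[0,0,10],[0,0,0],-1],[[0,0,14],[0,0,0],-1],[[0,0,16.6],[0,0,0],-1],[[0,0,17.1],[0,0,0],-1]]'; python3 -m jog '[[[0.4,0,0],[0,0,0],-1],[[0.8,0,0],[0,0,0],-1],[[1.2,0,0],[0,0,0],-1],[[1.6,0,0],[0,0,0],-1],[[2,0,0],[0,0,0],-1]]'
```

```text
clock: 20.0
tcp_pos: [554.2, -262.5, 28.9]
eef_rot: [0.705, 0.709, -0.001, -0.002]
contact_force: [-0.2, -0.6, 0.5]
grip_width: 91.7
grip_force: 0.0
clock: 20.62
tcp_pos: [555.5, -242.5, 30.9]
eef_rot: [0.705, 0.709, 0.0, 0.0]
contact_force: [0.2, -0.1, -0.1]
grip_width: 91.8
grip_force: 0.0
```

```bash
python3 -m jog '[[[0.6,0,0],[0,0,0],-1],[[1.2,0,0],[0,0,0],-1],[[1.8,0,0],[0,0,0],-1],[[2.4,0,0],[0,0,0],-1],[[3,0,0],[0,0,0],-1]]'; python3 -m jog '[[[0.6,0,0],[0,0,0],-1],[[1.2,0,0],[0,0,0],-1],[[1.8,0,0],[0,0,0],-1],[[2.4,0,0],[0,0,0],-1],[[3,0,0],[0,0,0],-1]]'; python3 look.py w6
```

```text
clock: 21.25
tcp_pos: [555.1, -212.8, 30.7]
eef_rot: [0.705, 0.709, -0.0, 0.0]
contact_force: [-1.6, -4.6, 2.8]
grip_width: 92.2
grip_force: 2.3
clock: 21.88
tcp_pos: [555.4, -182.4, 30.7]
eef_rot: [0.705, 0.709, 0.0, 0.0]
contact_force: [0.6, -3.0, 2.0]
grip_width: 92.2
grip_force: 2.1
fence [585.  34.]
line0 [ 684. -214.]
line1 [ 709. -180.]
e46 [ 595. -149.]
em45 [ 477. -307.]
headR [725. 323.]
tile 0.96 [349. 155.] [[149.0, 0.0], [551.0, 0.0], [551.0, 276.0], [149.0, 276.0]]
[ 555.3 -181.4   30.5] [ 556. -116.  202.] [ 0.   -0.24 -0.97]
```

```bash
python3 - <<'E'
import pickle
from h import *
c=pickle.load(open('w6.pkl','rb'));m=[k for k in ctrl.masks_of('wrist','tile')][0]['pixels']
for u in(170,250,350,450,530):print(u,np.flatnonzero(m[:,u]).max())
for v in(100,180,250):q=np.flatnonzero(m[v]);print(v,q.min(),q.max())
E
python3 tilee.py w6 '[[149,276],[551,276],[551,150]]'
```

```text
170 274
250 275
350 275
450 275
530 237
100 155 543
180 161 536
250 167 527
world [[486.2, -172.4], [656.4, -171.8], [649.3, -119.3]] cutter [[-178.8, -98.8], [-8.6, -99.1], [-15.4, -46.6]]
```

```bash
python3 tilee.py w6 '[[169,275],[525,275],[536,180],[161,180]]'
```

```text
world [[494.8, -171.9], [644.7, -171.3], [644.4, -131.3], [494.6, -132.3]] cutter [[-170.2, -98.3], [-20.3, -98.6], [-20.4, -58.5], [-170.2, -58.8]]
```

```bash
python3 -m jog '[[[0.4,0,0],[0,0,0],-1],[[0.8,0,0],[0,0,0],-1],[[0.8,0,0],[0,0,0],-1],[[-1,0,0],[0,0,0],-1],[[-2.5,0,0],[0,0,0],-1]]'; python3 -m jog '[[[0,0,-5],[0,0,0],-1],[[0,0,-10],[0,0,0],-1],[[0,0,-15],[0,0,10],-1],[[3,-2,-17],[0,0,20],-1],[[6,-4.5,-17],[0,0,30],-1]]'
```

```text
clock: 22.75
tcp_pos: [555.1, -209.0, 30.7]
eef_rot: [0.705, 0.709, 0.0, -0.0]
contact_force: [-0.3, 0.2, -0.1]
grip_width: 91.9
grip_force: 0.0
clock: 23.38
tcp_pos: [510.5, -149.1, 202.5]
eef_rot: [0.867, 0.499, 0.002, 0.001]
contact_force: [0.0, 0.6, -0.4]
grip_width: 91.6
grip_force: 0.0
```

```bash
python3 -m jog '[[[1,-1.8,0],[0,0,10],-1],[[2,-3.6,0],[0,0,20],-1],[[3,-5.4,0],[0,0,30],-1],[[4,-7.2,0],[0,0,40],-1],[[4.8,-8.7,0],[0,0,50],-1]]'; python3 -m jog '[[[0,0,0],[0,0,9.9],-1],[[0,0,0],[0,0,9.9],-1],[[0,0,0],[0,0,9.9],-1],[[0,0,0],[0,0,9.9],-1],[[0,0,0],[0,0,9.9],-1]]'; python3 look.py w7;python3 -c "
from bench import ctrl
from scipy.spatial.transform import Rotation as R
s=ctrl.read_state();print(s['joint_pos'].round(2),R.from_quat(s['eef_rot']).as_matrix().round(4))"
```

```text
clock: 24.0
tcp_pos: [457.6, -63.6, 200.8]
eef_rot: [0.996, 0.087, 0.0, -0.0]
contact_force: [0.2, -0.1, 0.1]
grip_width: 91.6
grip_force: 0.0
clock: 24.62
tcp_pos: [458.0, -63.7, 200.6]
eef_rot: [1.0, 0.004, -0.0, 0.0]
contact_force: [0.3, -0.1, 0.4]
grip_width: 91.9
grip_force: 0.0
fence [331. -49.]
line0 [ 164. -128.]
line1 [ 164. -162.]
e46 [ 121. -132.]
em45 [126.   4.]
headR [ 500. -161.]
stop 0.6 [100.   3.] [[39.0, 0.0], [172.0, 0.0], [172.0, 12.0], [39.0, 12.0]]
tile 0.62 [318.  87.] [[185.0, 0.0], [453.0, 0.0], [453.0, 179.0], [185.0, 179.0]]
tile 0.58 [489. 440.] [[470.0, 433.0], [506.0, 432.0], [506.0, 447.0], [470.0, 448.0]]
[457.9 -63.4 200.6] [525. -63. 372.] [-0.23 -0.   -0.97]
[-0.7   0.2   0.87  2.1  -0.19  0.92 -1.29] [[ 1.0e+00  7.4e-03 -1.0e-04]
 [ 7.4e-03 -1.0e+00 -0.0e+00]
 [-1.0e-04  0.0e+00 -1.0e+00]]
```

View pics/w7.png

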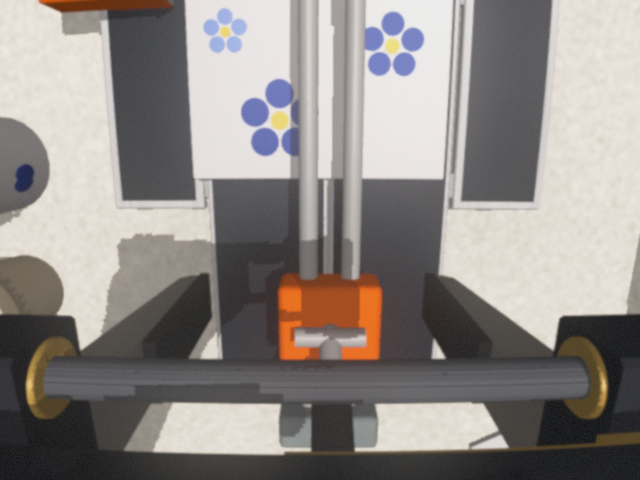

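```bash
python3 tilee.py w7 '[[194,179],[444,179]]'; python3 tilee.py w7 '[[282,277],[380,277],[331,345]]' 88;python3 tilee.py w7 '[[122,206],[536,206]]' 26
```

```text
world [[493.0, 34.7], [494.6, -165.3]] cutter [[-170.9, 108.3], [-170.4, -91.7]]
world [[428.9, -39.2], [429.4, -108.8], [376.0, -74.9]] cutter [[-235.4, 34.7], [-235.3, -34.9], [-288.5, -0.7]]
world [[469.4, 100.7], [472.2, -249.6]] cutter [[-194.2, 174.3], [-193.2, -176.0]]
```

```bash
python3 -m jog '[[[0.4,0,5],[0,0,0],-1],[[0.7,0,10],[0,0,0],-1],[[0.7,0,14],[0,0,0],-1],[[0.7,0,16.5],[0,0,0],-1],[[0.7,0,17],[0,0,0],-1]]'; python3 -m jog '[[[0.4,0,0],[0,0,0],-1],[[0.8,0,0],[0,0,0],-1],[[1.2,0,0],[0,0,0],-1],[[1.6,0,0],[0,0,0],-1],[[2,0,0],[0,0,0],-1]]'
```

```text
clock: 25.45
tcp_pos: [463.9, -63.5, 29.3]
eef_rot: [1.0, 0.004, -0.002, 0.0]
contact_force: [-0.5, 0.3, 0.5]
grip_width: 91.9
grip_force: 0.0
clock: 26.08
tcp_pos: [483.4, -63.0, 30.5]
eef_rot: [1.0, 0.004, -0.002, -0.001]
contact_force: [-7.0, -0.1, 4.6]
grip_width: 92.1
grip_force: 3.2
```

```bash
python3 -m jog '[[[0.3,0,0],[0,0,0],-1],[[0.6,0,0],[0,0,0],-1],[[0.9,0,0],[0,0,0],-1],[[1.2,0,0],[0,0,0],-1],[[1.5,0,0],[0,0,0],-1]]'; python3 -m jog '[[[0.15,0,0],[0,0,0],-1],[[0.3,0,0],[0,0,0],-1],[[0.45,0,0],[0,0,0],-1],[[0.5,0,0],[0,0,0],-1],[[0.5,0,0],[0,0,0],-1]]'
```

```text
clock: 26.7
tcp_pos: [497.4, -62.9, 30.2]
eef_rot: [1.0, 0.003, -0.003, -0.001]
contact_force: [-6.4, 0.6, 5.1]
grip_width: 91.9
grip_force: 3.2
clock: 27.32
tcp_pos: [502.5, -62.9, 30.2]
eef_rot: [1.0, 0.004, -0.002, -0.001]
contact_force: [-5.9, -0.0, 4.3]
grip_width: 91.8
grip_force: 2.9
```

```bash
python3 -m jog '[[[0.1,0,0],[0,0,0],-1],[[0.2,0,0],[0,0,0],-1],[[0.3,0,0],[0,0,0],-1],[[0.4,0,0],[0,0,0],-1],[[0.4,0,0],[0,0,0],-1]]'
```

```text
clock: 27.95
tcp_pos: [506.6, -62.9, 30.1]
eef_rot: [1.0, 0.004, -0.002, -0.001]
contact_force: [-6.1, 1.0, 3.6]
grip_width: 91.9
grip_force: 2.8
```

```bash
python3 -m jog '[[[0.1,0,0],[0,0,0],-1],[[0.2,0,0],[0,0,0],-1],[[0.3,0,0],[0,0,0],-1],[[0.4,0,0],[0,0,0],-1],[[0.4,0,0],[0,0,0],-1]]'
```

```text
clock: 28.58
tcp_pos: [507.0, -62.8, 29.7]
eef_rot: [1.0, 0.003, -0.006, -0.001]
contact_force: [-13.0, -0.2, 10.2]
grip_width: 92.0
grip_force: 6.7
```

```bash
python3 -m jog '[[[0.2,0,0],[0,0,0],-1],[[0.3,0,0],[0,0,0],-1],[[0.3,0,0],[0,0,0],-1],[[-1,0,0],[0,0,0],-1],[[-3,0,0],[0,0,0],-1]]'; python3 -m jog '[[[0,0,-5],[0,0,0],-1],[[0,0,-10],[0,0,0],-1],[[0,0,-15],[0,0,0],-1],[[3,3,-17],[0,0,-10],-1],[[6,6,-17],[0,0,-20],-1]]'
```

```text
clock: 29.2
tcp_pos: [483.5, -63.3, 30.7]
eef_rot: [1.0, 0.004, 0.001, 0.0]
contact_force: [-0.1, 0.6, 0.3]
grip_width: 91.9
grip_force: 0.0
clock: 29.82
tcp_pos: [546.3, -122.1, 203.2]
eef_rot: [0.983, 0.182, 0.003, 0.0]
contact_force: [-0.0, 0.7, 0.6]
grip_width: 92.0
grip_force: 0.0
```

```bash
python3 -m jog '[[[0.4,2,0],[0,0,-10],-1],[[0.8,4,0],[0,0,-20],-1],[[1.2,6,0],[0,0,-30],-1],[[1.7,8.7,0],[0,0,-40],-1],[[1.7,8.7,0],[0,0,-50],-1]]'; python3 -m jog '[[[0,0,0],[0,0,-10],-1],[[0,0,0],[0,0,-20],-1],[[0,0,0],[0,0,-20],-1],[[0,0,0],[0,0,-20],-1],[[0,0,0],[0,0,-20],-1]]'; python3 look.py w8;python3 -c "
from bench import ctrl
from scipy.spatial.transform import Rotation as R
s=ctrl.read_state();print(s['joint_pos'].round(2),R.from_quat(s['eef_rot']).as_matrix().round(4))"
```

```text
clock: 30.45
tcp_pos: [590.3, -200.8, 200.7]
eef_rot: [0.816, 0.578, 0.0, 0.001]
contact_force: [-0.5, 0.5, 0.7]
grip_width: 91.9
grip_force: 0.0
clock: 31.08
tcp_pos: [589.7, -198.3, 200.6]
eef_rot: [0.705, 0.709, -0.0, 0.0]
contact_force: [0.8, 0.4, 0.3]
grip_width: 91.7
grip_force: 0.0
fence [412.  62.]
line0 [ 490. -111.]
line1 [ 522. -109.]
e46 [ 493. -160.]
em45 [ 360. -167.]
headR [502. 217.]
tile 0.69 [319. 108.] [[219.0, 0.0], [421.0, 0.0], [421.0, 180.0], [219.0, 180.0]]
[ 589.7 -198.3  200.6] [ 590. -132.  372.] [ 0.   -0.24 -0.97]
[-0.08  0.46  0.48  1.71 -0.24  1.03  0.48] [[-6.8e-03  1.0e+00  0.0e+00]
 [ 1.0e+00  6.8e-03 -1.0e-04]
 [-1.0e-04  0.0e+00 -1.0e+00]]
```

View pics/w8.png

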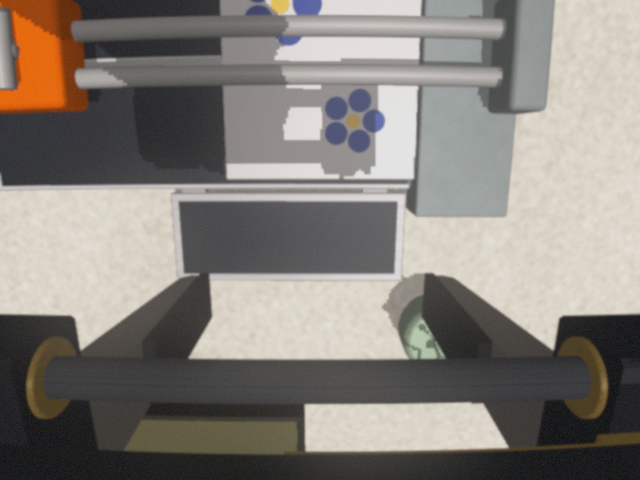

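```bash
python3 tilee.py w8 '[[398,330],[425,330],[420,360]]' 45; python3 tilee.py w8 '[[226,180],[414,181]]';python3 tilee.py w8 '[[417,213]]' 44; python3 tilee.py w5 '[[443,258],[523,258],[482,225],[482,300]]' 45
```

```text
world [[660.8, -289.9], [684.0, -290.0], [681.8, -318.6]] cutter [[-4.8, -217.3], [18.3, -217.5], [16.0, -246.0]]
world [[518.6, -165.0], [668.7, -164.8]] cutter [[-146.4, -91.6], [3.7, -92.2]]
world [[670.7, -189.3]] cutter [[5.6, -116.8]]
world [[660.4, -290.3], [727.9, -290.0], [690.1, -262.5], [697.0, -327.0]] cutter [[-5.2, -217.7], [62.2, -217.7], [24.6, -190.0], [31.2, -254.5]]
```

```bash
python3 -m jog '[[[0,-0.3,5],[0,0,0],-1],[[0,-0.3,10],[0,0,0],-1],[[0,-0.3,14],[0,0,0],-1],[[0,-0.3,16.5],[0,0,0],-1],[[0,-0.3,17],[0,0,0],-1]]'; python3 -m jog '[[[0.4,0,0],[0,0,0],-1],[[0.8,0,0],[0,0,0],-1],[[1.2,0,0],[0,0,0],-1],[[1.6,0,0],[0,0,0],-1],[[2,0,0],[0,0,0],-1]]'
```

```text
clock: 31.9
tcp_pos: [585.5, -198.0, 28.8]
eef_rot: [0.705, 0.71, -0.001, -0.001]
contact_force: [-0.9, 0.5, 0.5]
grip_width: 92.0
grip_force: 0.0
clock: 32.52
tcp_pos: [586.7, -178.0, 30.9]
eef_rot: [0.705, 0.71, 0.0, 0.0]
contact_force: [1.0, 0.0, 0.4]
grip_width: 91.6
grip_force: 0.0
```

```bash
python3 -m jog '[[[0.2,0,0],[0,0,0],-1],[[0.4,0,0],[0,0,0],-1],[[0.6,0,0],[0,0,0],-1],[[0.8,0,0],[0,0,0],-1],[[0.8,0,0],[0,0,0],-1]]'
```

```text
clock: 33.15
tcp_pos: [586.4, -171.0, 30.6]
eef_rot: [0.705, 0.709, -0.0, 0.0]
contact_force: [0.5, -2.8, -1.3]
grip_width: 91.7
grip_force: 1.7
```

```bash
python3 -m jog '[[[0.1,0,0],[0,0,0],-1],[[0.2,0,0],[0,0,0],-1],[[0.3,0,0],[0,0,0],-1],[[0.4,0,0],[0,0,0],-1],[[0.5,0,0],[0,0,0],-1]]'
```

```text
clock: 33.78
tcp_pos: [586.4, -165.3, 30.6]
eef_rot: [0.705, 0.71, 0.0, 0.0]
contact_force: [0.2, -3.8, -0.7]
grip_width: 91.8
grip_force: 1.7
```

```bash
python3 -m jog '[[[0.05,0,0],[0,0,0],-1],[[0.1,0,0],[0,0,0],-1],[[0.15,0,0],[0,0,0],-1],[[0.2,0,0],[0,0,0],-1],[[0.2,0,0],[0,0,0],-1]]'
```

```text
clock: 34.4
tcp_pos: [586.4, -163.8, 30.6]
eef_rot: [0.705, 0.71, -0.0, 0.0]
contact_force: [-0.3, -4.2, -1.6]
grip_width: 92.0
grip_force: 2.4
```

```bash
python3 -m jog '[[[0.05,0,0],[0,0,0],-1],[[0.1,0,0],[0,0,0],-1],[[0.1,0,0],[0,0,0],-1],[[0.1,0,0],[0,0,0],-1],[[0.1,0,0],[0,0,0],-1]]'
```

```text
clock: 35.02
tcp_pos: [586.2, -163.7, 30.6]
eef_rot: [0.705, 0.709, -0.0, 0.001]
contact_force: [-1.3, -6.0, -1.4]
grip_width: 92.2
grip_force: 3.2
```

```bash
python3 -m jog '[[[0.05,0,0],[0,0,0],-1],[[0.1,0,0],[0,0,0],-1],[[0.1,0,0],[0,0,0],-1],[[0.1,0,0],[0,0,0],-1],[[0.1,0,0],[0,0,0],-1]]'
```

```text
clock: 35.65
tcp_pos: [586.1, -163.6, 30.7]
eef_rot: [0.705, 0.709, -0.001, 0.001]
contact_force: [-0.9, -7.2, -1.1]
grip_width: 92.1
grip_force: 3.9
```

```bash
python3 -m jog '[[[-1,0,0],[0,0,0],-1],[[-2.5,0,0],[0,0,0],-1],[[-2.5,0,-5],[0,0,0],-1],[[-2.5,0,-10],[0,0,0],-1],[[-2.5,0,-16],[0,0,0],-1]]'; python3 -m jog '[[[3.4,2,0],[0,0,0],-1],[[6.8,4,0],[0,0,0],-1],[[10.2,6,0],[0,0,0],-1],[[13.6,8,0],[0,0,0],-1],[[16.8,10,0],[0,0,0],-1]]';python3 -m jog '[[[0,0,0],[0,0,0],-1],[[0,0,0],[0,0,0],-1],[[0,0,0],[0,0,0],-1],[[0,0,0],[0,0,0],-1],[[0,0,0],[0,0,0],-1]]'; python3 look.py w9;  python3 -c "
import cv2
a=cv2.imread('pics/w9.png')[60:320,170:520]
cv2.imwrite('pics/w9c.png',cv2.resize(a,None,fx=2.25,fy=2.25))"
```

```text
clock: 36.28
tcp_pos: [586.0, -186.1, 191.6]
eef_rot: [0.705, 0.71, -0.0, -0.001]
contact_force: [0.9, 0.5, 0.1]
grip_width: 91.8
grip_force: 0.0
clock: 36.9
tcp_pos: [685.9, -16.2, 190.6]
eef_rot: [0.704, 0.71, 0.0, -0.001]
contact_force: [0.4, -1.1, 1.1]
grip_width: 92.0
grip_force: 0.0
clock: 37.52
tcp_pos: [685.3, -18.3, 190.8]
eef_rot: [0.705, 0.709, 0.0, 0.0]
contact_force: [-0.3, 0.3, -0.1]
grip_width: 92.1
grip_force: 0.0
fence [290. 284.]
line0 [353. 140.]
line1 [385. 141.]
e46 [351. 103.]
em45 [220. 103.]
headR [376. 419.]
stop 0.57 [292.  71.] [[223.0, 139.0], [223.0, 2.0], [357.0, 2.0], [357.0, 139.0]]
mark 0.87 [376. 136.] [[359.0, 119.0], [391.0, 119.0], [391.0, 160.0], [359.0, 160.0]]
tile 0.79 [210. 214.] [[100.0, 141.0], [291.0, 139.0], [294.0, 359.0], [103.0, 362.0]]
[685.4 -17.7 190.7] [686.  48. 362.] [ 0.   -0.24 -0.97]
```

View pics/w9c.png

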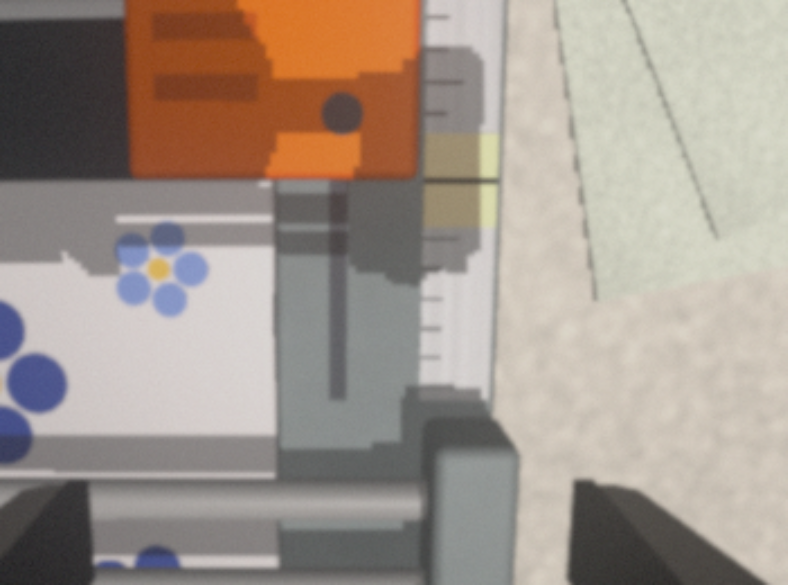

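The crop shows the stop's edge (row ≈179) on the pencil line (row ≈181) within about 1 mm. The tile lies with no gap along the fence (column ≈278) and against the stop. I'm handing in.

```bash
python3 -c "
from bench import ctrl
print(ctrl.job_done())"
```

```text
the job is handed in; nothing more can be done
None
```

The job is handed in: the stop's inner edge is within about 1 mm of the pencil line and not past it, and the tile lies square against the fence and just up against the stop. I kept clear of the carriage, pots, mug and dish.

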